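# Clear the press and sort fossils from tools

### The arm

A 6-joint arm with a two-finger parallel gripper is mounted at the origin on the work surface. World frame = base frame: x ahead of the robot, y to its left, z up, the work surface at z = 0. Lengths are in mm, angles in rad, forces in N, time in s.
With the tool pointing down it reaches from about 325 to 900 mm from the base axis. Payload 6.1 kg.
Tool frame: the origin (TCP) lies at the very end of the fingers, on their centre line; the grasp point (between the pads) lies 19 mm behind it; z points along the fingers, y is the line along which they close (so a half turn about z gives the same grasp; the last joint's range is limited). The gripper opens to 87 mm and grips with 3 to 60 N. Pads are 19 mm wide; open, the fingers measure 117 mm over their backs; the gripper's body (75 mm by 190 mm) begins 51 mm behind the grasp point.
Start: joints at [-1.453, 0.22, 1.526, -0, 1.395, -0.126], TCP at [150.863, -606.511, 222.538] pointing down, gripper open.
Joint ranges: [-2.98, 2.98], [-0.91, 2.08], [0.09, 2.57], [-1.24, 4.39], [0.2, 2.65], [-2.68, 2.68]. Speed limits (rad/s): [2.57, 2.57, 3.01, 3.14, 3.14, 3.14].

### API

Orientations are given as a rotation vector (axis times angle).
In Python, from rig import robot, solver, cams gives the robot as it stands. The module is installed in compiled form; this text tells all that it offers. Calls block until the motion is done:
- robot.move_to(position, orientation): joint-space move of the TCP to a pose.
- robot.line_to(position, orientation=None, v=150, until_force=None): straight line of the TCP; orientation=None keeps the orientation; v is the mean speed in mm/s. With until_force (N) it stops when the force on the tool has changed by that much, and returns True; else False.
- robot.move_j(angles): joint-space move.
- robot.gripper_to(opening, newtons=None): opening from 0.0 (shut) to 1.0 (fully open); newtons is the grip in N (None keeps the last); returns when the fingers have stopped.
- robot.hold(seconds).
- solver.inverse_kinematics(position, orientation): joint angles nearest the present ones, or None.
- robot.observe(): the state.
- cams.grab_frame(name): name is "scene" or "top"; returns a dict with "color" (400x640x3 uint8, blue, green, red), "K" (3x3 intrinsics, pixels), "k1" (the pictures are not rectified: a ray, as slopes to the right and down, at radius r is drawn at 1 + k1 r^2 times it, then the intrinsics apply), "R" (3x3) and "t" (3): a world point X has camera coordinates R X + t. Camera axes: x right, y down, z forward; pixel columns grow to the right and rows downward; lengths in mm; the calibration is good to about 2 mm. A picture is of the moment at which its call begins. There is no depth.
A pose or a line that the arm cannot do raises robot.MotionError and nothing moves.
- robot.hand_in(): hands the job in; it is judged then, once.
Trained networks look in the newest picture that a camera, given by its name, has taken for a name from the list of things; names that differ only in an ending like _2 or _b are one class to them, and where a whole thing is asked for, a point or a joint stands for the part that bears it (a point fixed in the world has none). Each returns a list of dicts, best first, with "p" (0 to 1); they miss things now and then, are a little off and sometimes report something else, mostly with a low value. They report only what shows in the picture. A call takes as long as a camera call.
- cams.recognise(camera, thing): "centre" ([column, row] in pixels, amid what is visible of it).
The state is a dict: "t": time; "qpos": joint angles; "joint_velocities": joint speeds; "effort": joint torques, N m; "eef_pos": TCP position; "eef_rot": TCP orientation; "wrist_force": force on the tool from outside, world axes, zero at the start; "moment": the same for the moment, N m; "opening": opening from 0.0 (shut) to 1.0 (fully open); "finger_force": force on a finger pad.
Only numpy, scipy, OpenCV 4.12 (cv2) and the standard library are available. Lean on these libraries where they do the work, as an engineer would, in place of code of your own. Each camera call takes 0.05 s, during which the arm holds its last target. There are 200 camera calls.

### The job

Sort what is left by type: the dark ammonite fragment still lying on the bed of the hand press, half under the raised platen, goes into the round white dish next to the fragment already there (not on top of it), and the steel dental pick goes into the wooden tool tray. Then, with the press cleared, push the press lever down to its stop and let it spring back up. Set the fossil down rather than drop it, do not knock the platen, and leave the trilobite slab and the other things where they are.

Things in the scene. Friction and masses are not known exactly. Their poses are not given: they have to be found in the camera images.
- press: black iron hand press, fixed, 350 mm high. Origin on the table under the platen's centre; x from its open front to the column behind, y to the lever's side, z up. Base x -110 to 160, y +-75 mm; steel bed 45 mm above the table, x -110 to 90. Head above the platen 245 to 330 mm up, y +-35, x -20 to 145 (lever hub from x -60); column x 92 to 148.
- platen: flat steel plate 100 x 110 x 18 mm (x, y, z of the press) that the lever lowers. Origin at the centre of its underside; when raised that is 180 mm above the table, 135 above the bed; its front edge lies 50 mm in front of the origin (x = -50 mm). It sinks 100 mm when the lever is at its stop.
- press_lever (a joint): angle of the press lever, rad: 0 up at rest, grows as it is pushed down, 0.65 at the stop. A spring lifts it; it takes about 5 N at first and 11 N at the stop, pushed down at lever_grip.
- lever_grip (a point): centre of the lever's round wooden grip (28 mm thick, 80 long), 200 mm from the pivot, 329 mm above the table at rest, 201 at the stop; it moves nearly straight down (12 mm sideways). Pivot at press x -45, y 0, height 270 mm, axis along press x; the lever points to press +y, 17 degrees up at rest, 20 degrees down at the stop.
- ammonite_a: dark ribbed curved ammonite piece, 76 long (x) x 42 across (y) x 31 mm high, about 130 g. Origin at the centre of its flat underside, z up. Grip across y at the middle, where the sides are flat. It lies on the press bed, x roughly along press x, its middle 2 to 12 mm in front of the platen's front edge: the gripper must come from the front, tilted 25 to 40 degrees.
- ammonite_b: the other ammonite piece, same shape, size and axes. It already lies in the dish, its middle 44 to 52 mm from the dish's centre, its length roughly across that direction; the opposite half of the dish is free.
- pick: steel double-ended dental pick, 158 mm long along its x, knurled grip 100 mm long and 11 mm thick in the middle, small hooks at both ends, 45 g. Origin under its middle, at the height of the table it lies on; x along it.
- dish: round white ceramic dish, fixed, outer diameter 200 mm at the foot and 212 at the rim, rim 28 mm above the table, wall 5 mm, inner floor 6 mm above the table. Origin on the table under its centre. One ammonite piece already lies off-centre in it; there is room for another with its middle about 42 mm from the centre on the opposite side.
- tool_tray: plain wooden open tray, fixed, 210 (its x) x 85 (its y) x 30 mm high, wall 5 mm, floor 5 mm thick; inside 200 x 75 mm. Origin on the table under its centre; x along its length.
- slab: grey sandstone slab 150 x 110 x 24 mm with a trilobite on top, about 33 mm high in all, loose, not to be moved. Origin at the centre of its underside, x along 150 mm.
- jar: amber glass jar with dark lid, 56 mm across, 85 mm high; bystander. Origin under its centre.
- brush: brush 170 mm long lying on the table along its x; bystander.
- hammer: hammer 200 mm long lying along its x; bystander.
- lens: hand lens, 60 mm round rim with a 70 mm handle along its -x; bystander.

How it is judged (in metres and radians):
On the way, in this order (a step that is already met when the one before it is completed fails the run):
1. both ammonites lie flat in the dish, not stacked, middles within 75 mm of its centre, and the pick lies flat in the tool tray, its middle within 30 mm of the tray's along it; let go, at rest (horizontal distance between each of ammonite_a, ammonite_b and dish below 0.075 m and z of each of ammonite_a, ammonite_b in the frame of dish below 0.016 m and angle between each of ammonite_a, ammonite_b's own z axis and vertical below 0.3 rad and linear speed of each of ammonite_a, ammonite_b, pick below 0.03 m/s and contact force between the fingers and ammonite_a below 0.1 N and contact force between the fingers and ammonite_b below 0.1 N and x of pick in the frame of tool_tray between -0.03 and 0.03 m and y of pick in the frame of tool_tray between -0.036 and 0.036 m and z of pick in the frame of tool_tray below 0.014 m and angle between pick's own x axis and vertical above 1.42 rad and contact force between the fingers and pick below 0.1 N), for 0.2 s.
2. after that, the press lever is pushed down to its stop (at least 0.62 of 0.65 rad) for 0.2 s (value of joint press_lever above 0.62 rad), for 0.2 s.
At the end, for the whole second after the job is handed in: Both ammonites lie flat in the dish, not stacked, middles within 75 mm of its centre. The pick lies flat in the tray, its middle within 30 mm of the tray's along it. The lever, pushed to its stop after the sorting, is up again (under 0.05 rad). All at rest, robot touching nothing (all of step 1 and value of joint press_lever below 0.05 rad).
It fails at once if an ammonite fragment falls free faster than 0.5 m/s (dropped more than about 12 mm) ((linear speed of ammonite_a above 0.5 m/s and contact force between the fingers and ammonite_a below 0.05 N) or (linear speed of ammonite_b above 0.5 m/s and contact force between the fingers and ammonite_b below 0.05 N)).
It fails at once if the platen is knocked by the robot or by a fragment (over 10 N) (contact force between platen and anything else above 10 N).
It fails at once if the trilobite slab is shifted more than 20 mm, or the jar, brush, hammer, lens or the fragment already in the dish more than 40 mm (distance of slab from where it was at the start of the episode above 0.02 m or distance of any of jar, brush, hammer, lens, ammonite_b from where it was at the start of the episode above 0.04 m).
It also fails if it takes over 72 s, if anything falls off the work surface, if the arm or the gripper's body presses on something with over 40 N, if the wrist force passes 120 N, or if a joint passes its speed limit or range.

## Working session

There is one attempt and no reset: what is moved stays moved. The work goes in short steps, each a Python script; the robot and the scene stay as the last script left them, time stands still between calls to the robot, and variables do not carry over. Pictures are saved under pics/ and viewed, at most 10 in all, crops included, and the job is handed in when it is done.

```bash
mkdir -p pics
cat > h.py <<'E'
import numpy as np, cv2
from rig import robot, solver, cams
def ray(f,px):
    K=f["K"];d=(np.array(px,float)-[K[0][2],K[1][2]])/[K[0][0],K[1][1]]
    u=d.copy()
    for _ in range(20): u=d/(1+f["k1"]*(u@u))
    R=np.array(f["R"]);t=np.array(f["t"]).ravel()
    return -R.T@t, R.T@np.array([u[0],u[1],1.])
def atz(f,px,z):
    o,d=ray(f,px); return o+d*(z-o[2])/d[2]
def proj(f,X):
    X=np.array(X,float).reshape(-1,3);c=X@np.array(f["R"]).T+np.array(f["t"]).ravel()
    u=c[:,:2]/c[:,2:];u=u*(1+f["k1"]*(u**2).sum(1,keepdims=True));K=f["K"]
    return u*[K[0][0],K[1][1]]+[K[0][2],K[1][2]]
E
python3 - <<'E'
from h import *
for n in ["scene","top"]:
    f=cams.grab_frame(n); cv2.imwrite(f"pics/{n}0.png",f["color"])
    print(n,"cam",ray(f,[320,200])[0].round(),f["k1"],np.round(f["K"],1).tolist(),ray(f,[320,200])[1].round(2))
    for th,z in [("press",50),("platen",198),("press_lever",300),("lever_grip",329),("ammonite_a",70),("pick",6),("dish",10),("tool_tray",10),("slab",25),("jar",40),("brush",5),("hammer",10),("lens",5)]:
        r=cams.recognise(n,th)
        print(th,[(np.round(q["centre"]).tolist(),round(q["p"],2),atz(f,q["centre"],z).round().tolist()) for q in r[:3]])
print(robot.observe())
E
```

```text
scene cam [ 914. -736. 1259.] 0.02641907525846956 [[382.4, 0.0, 315.6], [0.0, 382.4, 199.6], [0.0, 0.0, 1.0]] [-0.27  0.56 -0.78]
press [([360.0, 225.0], 0.78, [682.0, 92.0, 50.0]), ([320.0, 192.0], 0.52, [470.0, 171.0, 50.0])]
platen [([345.0, 219.0], 0.71, [653.0, -11.0, 198.0])]
press_lever [([354.0, 164.0], 0.83, [612.0, 149.0, 300.0]), ([260.0, 346.0], 0.33, [646.0, -523.0, 300.0])]
lever_grip [([359.0, 153.0], 0.63, [615.0, 179.0, 329.0])]
ammonite_a [([278.0, 266.0], 0.73, [494.0, -209.0, 70.0]), ([329.0, 235.0], 0.66, [598.0, -15.0, 70.0])]
pick []
dish [([269.0, 273.0], 0.72, [457.0, -223.0, 10.0]), ([356.0, 159.0], 0.32, [519.0, 452.0, 10.0])]
tool_tray [([259.0, 343.0], 0.98, [555.0, -454.0, 10.0])]
slab [([279.0, 216.0], 0.8, [368.0, 9.0, 25.0])]
jar [([368.0, 154.0], 0.6, [563.0, 475.0, 40.0]), ([277.0, 264.0], 0.49, [476.0, -191.0, 40.0])]
brush [([318.0, 192.0], 0.65, [446.0, 199.0, 5.0]), ([346.0, 222.0], 0.16, [615.0, 111.0, 5.0])]
hammer [([332.0, 298.0], 0.82, [703.0, -209.0, 10.0])]
lens [([270.0, 275.0], 0.56, [463.0, -226.0, 5.0])]
top cam [ 465.   20. 1171.] -0
[... 1063 characters left out ...]
53.0, 5.0])]
{'t': 1.4, 'qpos': array([-1.45307102e+00,  2.20399100e-01,  1.52652081e+00,  1.60076011e-05,
        1.39471615e+00, -1.26100173e-01]), 'joint_velocities': array([ 0.00073505,  0.00078747,  0.00028403,  0.00071968, -0.0012269 ,
        0.00058626]), 'effort': array([-1.51322525e-03, -4.94559896e+01, -3.87703407e+01,  6.98067737e-02,
        4.70279669e-02, -2.34985373e-05]), 'eef_pos': array([ 150.88426628, -606.49074984,  222.52716658]), 'eef_rot': array([-3.11823277e+00, -3.82042496e-01, -2.50407791e-05]), 'wrist_force': array([-0.08623875, -0.69215875, -0.14345297]), 'moment': array([-0.00073133,  0.01701159, -0.03674139]), 'finger_force': 0.0, 'opening': 0.9951848731265518}
```

Run:
```python
import cv2
t=cv2.imread("pics/top0.png"); s=cv2.imread("pics/scene0.png")
cv2.imwrite("pics/top_c.png",cv2.resize(t[110:310,150:510],None,fx=2.2,fy=2.2,interpolation=2)[:, :800])
cv2.imwrite("pics/scene_c.png",cv2.resize(s[130:270,230:410],None,fx=4,fy=4,interpolation=2))
```

```text
(no output)
```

View pics/top_c.png

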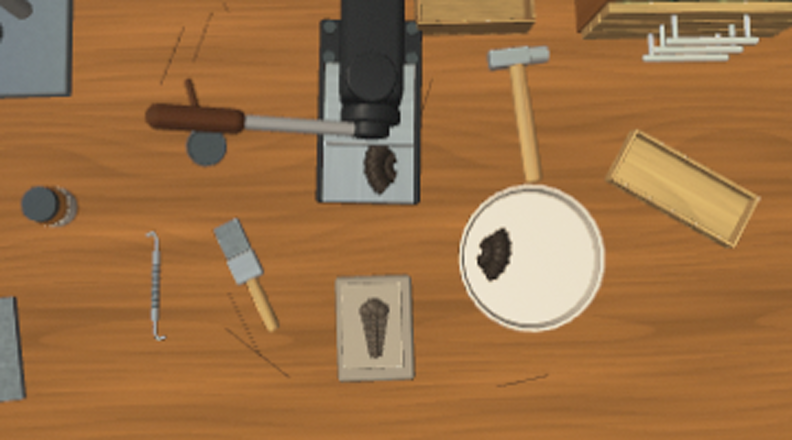

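View pics/scene_c.png

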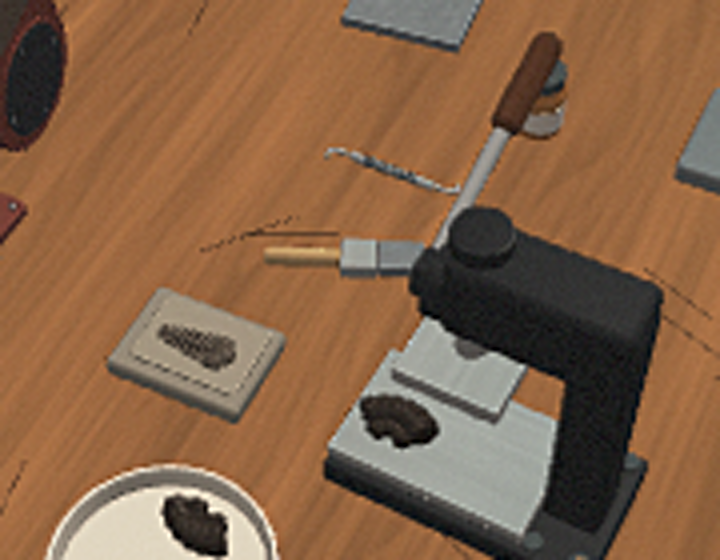

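The top crop (2.2×, offset 150,110) shows:
- ammonite_a at about (380,168), in front of the platen edge at row ~145
- ammonite_b at (495,254), left of the centre of the dish at (532,257)
- tray at (684,188)
- pick at (155,285), lying along world x
- lever grip at (195,118)

Next I'll segment these and check with overlays.

```bash
cat > fit.py <<'E'
from h import *
from scipy.optimize import least_squares
f=cams.grab_frame("top"); g=cams.grab_frame("scene"); I=f["color"]; cf=lambda p:np.array([149.8+p[0]/2.2,109.8+p[1]/2.2])
P=lambda p,z:atz(f,cf(p),z)
def frame(p,pts):
    c,s=np.cos(p[2]),np.sin(p[2]); q=np.array(pts,float); return np.c_[p[0]+c*q[:,0]-s*q[:,1],p[1]+s*q[:,0]+c*q[:,1],q[:,2]]
# press fit: bed front corners (L,R), platen front corners
obs=np.array([cf(q) for q in [(317,202),(420,204)]])
mdl=[(-110,75,45),(-110,-75,45)]
r=least_squares(lambda p:(proj(f,frame(p,mdl))-obs).ravel(),[660,-10,0]);press=r.x
print("press",press.round(3),"res",r.fun.round(1))
print("grip pred px",((proj(f,frame(press,[(-45,191,329)]))-[149.8,109.8])*2.2).round())
# ammonites: dark masks
hsv=cv2.cvtColor(I,cv2.COLOR_BGR2HSV); dark=(I.max(2)<90).astype(np.uint8)
out={}
for n,c,z in [("a",(380,168),45+12),("b",(495,254),6+12)]:
    x,y=cf(c).astype(int); m=np.zeros_like(dark); w=20; m[y-(10 if n=="a" else w):y+w,x-w:x+w]=dark[y-(10 if n=="a" else w):y+w,x-w:x+w]
    k,l,st,_=cv2.connectedComponentsWithStats(m); i=1+st[1:,4].argmax(); ys,xs=np.nonzero(l==i)
    W=np.array([atz(f,[u,v],z)[:2] for u,v in zip(xs,ys)],np.float32)
    R=cv2.minAreaRect(W); out[n]=R; print("amm",n,np.round(R[0],1),np.round(R[1],1),round(R[2],1),"bbox",xs.min(),xs.max(),ys.min(),ys.max())
# dish: rim ellipse from bright mask
m=((hsv[...,1]<60)&(I.min(2)>150)).astype(np.uint8); x,y=cf((532,257)).astype(int); mm=np.zeros_like(m); mm[y-40:y+40,x-42:x+42]=m[y-40:y+40,x-42:x+42]
cs=max(cv2.findContours(mm,0,2)[0],key=cv2.contourArea).reshape(-1,2)
W=np.array([atz(f,p,28)[:2] for p in cs],np.float32); c,rad=cv2.minEnclosingCircle(W); print("dish",np.round(c,1),rad)
# tray rim corners
tr=np.array([P(p,30)[:2] for p in [(637,130),(760,198),(735,247),(608,180)]]); print("tray",tr.mean(0).round(1),np.linalg.norm(np.diff(tr,axis=0),axis=1).round(),np.degrees(np.arctan2(*(tr[1]+tr[2]-tr[0]-tr[3])[::-1])).round(1))
pk=np.array([P(p,6)[:2] for p in [(155,232),(157,340),(155,250),(154.5,312)]]); print("pick",pk.round(1).tolist(),np.linalg.norm(pk[0]-pk[1]).round())
def draw(F,off,sc,items,name,box):
    x0,y0,x1,y1=box; im=cv2.resize(F["color"][y0:y1,x0:x1],None,fx=sc,fy=sc,interpolation=cv2.INTER_CUBIC)
    for pts,col,cl in items:
        q=((proj(F,pts)-[x0,y0]+.5)*sc-.5); cv2.polylines(im,[np.round(q).astype(np.int32)],cl,col,1)
    cv2.imwrite(name,im)
E
cat fit.py - > /tmp/x.py <<'E'
plate=frame(press,[(-50,55,198),(-50,-55,198),(-50,-55,180),(-50,55,180)])
bed=frame(press,[(-110,75,45),(-110,-75,45),(90,-75,45),(90,75,45)])
grip=frame(press,[(-45,151,317),(-45,231,341)])
pl=lambda R,z:np.c_[cv2.boxPoints(R),np.full(4,z)]
it=[(plate,(0,255,255),True),(bed,(0,255,0),True),(grip,(255,255,0),False),(pl(out["a"],57),(0,0,255),True),(pl(out["b"],18),(0,0,255),True)]
th=np.linspace(0,6.28,60); it.append((np.c_[c[0]+106*np.cos(th),c[1]+106*np.sin(th),0*th+28],(255,0,0),True))
it.append((np.c_[pk[:2],[6,6]],(255,0,255),False))
draw(f,0,6,it,"pics/ov_top.png",(285,140,415,235))
draw(g,0,6,it,"pics/ov_scene.png",(250,190,380,290))
cv2.imwrite("pics/pick.png",cv2.resize(I[205:275,205:245],None,fx=8,fy=8,interpolation=2))
E
cp /tmp/x.py ov.py; python3 ov.py
```

```text
press [ 6.55159e+02  5.83800e+00 -4.20000e-02] res [-0.7 -0.   0.7  0. ]
grip pred px [[193. 120.]]
amm a [592.3  -6.6] [40.2 65.2] 88.7 bbox 316 329 176 197
amm b [ 470.6 -168.7] [43.  72.1] 78.6 bbox 367 381 214 236
dish [ 463.1 -220.7] 104.53243255615234
tray [ 556.5 -451.1] [207.  82. 210.] -119.5
pick [[512.6, 323.5], [355.7, 321.7], [486.2, 323.7], [396.2, 325.0]] 157.0
```

View pics/ov_top.png

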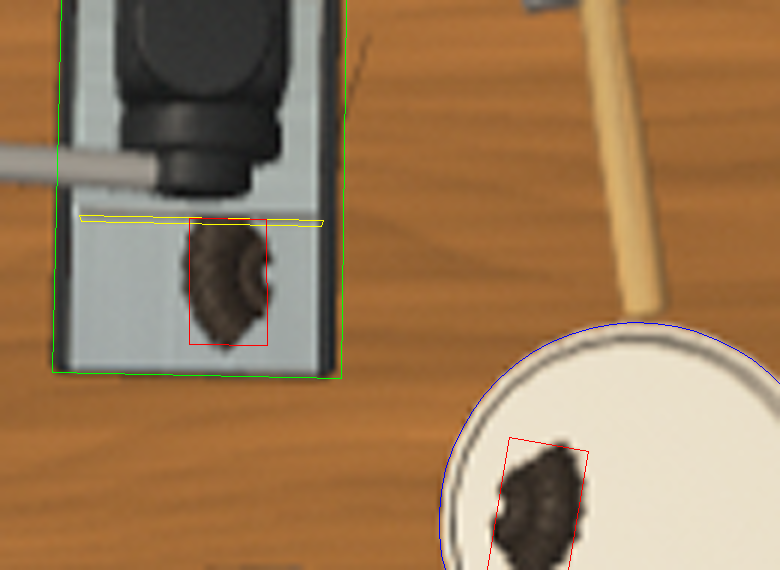

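View pics/ov_scene.png

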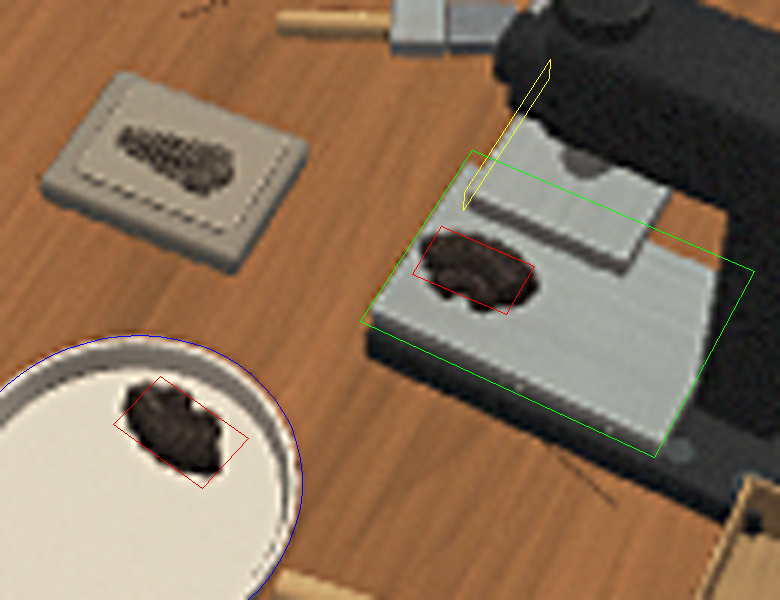

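The overlays match in both views: bed corners, platen front edge (x≈605), dish rim and both fragments. ammonite_a's front tip is at about (226,350) in the 6× crop, which puts its middle near x≈597, 7 mm in front of the platen. Next I'll refine a's yaw from b's shape and check the pick and tray.

```bash
cat > /tmp/y.py <<'E'
exec(open("fit.py").read())
def mask(c,z,w=20):
    x,y=cf(c).astype(int); m=np.zeros_like(dark); m[y-w:y+w,x-w:x+w]=dark[y-w:y+w,x-w:x+w]
    k,l,st,_=cv2.connectedComponentsWithStats(m); i=1+st[1:,4].argmax(); ys,xs=np.nonzero(l==i); return xs,ys
xs,ys=mask((495,254),18); Bw=np.array([atz(f,[u,v],18)[:2] for u,v in zip(xs,ys)]); 
bc=np.array(out["b"][0]); L=Bw-bc; bang=np.radians(out["b"][2]-90)
A=np.zeros(dark.shape,np.uint8); x,y=cf((380,168)).astype(int); edge=177
A[edge:y+20,x-18:x+18]=dark[edge:y+20,x-18:x+18]
best=[]
for d in np.radians(np.arange(150,211,3)):
    R=np.array([[np.cos(d),-np.sin(d)],[np.sin(d),np.cos(d)]]); Q=L@R.T
    for cx in range(588,608,2):
        for cy in range(-16,6,2):
            q=np.round(proj(f,np.c_[Q+[cx,cy],np.full(len(Q),57)])).astype(int); M=np.zeros_like(A); M[q[:,1],q[:,0]]=1; M=cv2.morphologyEx(M,3,np.ones((3,3))); M[:edge]=0
            best.append(((M&A).sum()/(M|A).sum(),cx,cy,np.degrees(d+bang)-180))
best.sort(reverse=True); print("b yaw",np.degrees(bang)); print(np.round(best[:6],2))
print("tray px scene",proj(g,np.c_[tr,np.full(4,30)]).round().tolist())
im=cv2.resize(I[205:275,205:245],None,fx=8,fy=8,interpolation=2)
im2=g["color"][290:390,205:315].copy(); cv2.polylines(im2,[np.int32(proj(g,np.c_[tr,np.full(4,30)]).round()-[205,290])],True,(0,0,255),1); im2=cv2.resize(im2,None,fx=4,fy=4,interpolation=2)
o=np.zeros((560,780,3),np.uint8); o[:,:320]=im; o[:400,330:770]=im2; cv2.imwrite("pics/pk.png",o)
E
python3 /tmp/y.py
```

```text
press [ 6.55159e+02  5.83800e+00 -4.20000e-02] res [-0.7 -0.   0.7  0. ]
grip pred px [[193. 120.]]
amm a [592.3  -6.6] [40.2 65.2] 88.7 bbox 316 329 176 197
amm b [ 470.6 -168.7] [43.  72.1] 78.6 bbox 367 381 214 236
dish [ 463.1 -220.7] 104.53243255615234
tray [ 556.5 -451.1] [207.  82. 210.] -119.5
pick [[512.6, 323.5], [355.7, 321.7], [486.2, 323.7], [396.2, 325.0]] 157.0
b yaw -11.376983642578127
[[  0.76 596.    -6.    12.62]
 [  0.75 594.    -6.     6.62]
 [  0.75 594.    -6.     9.62]
 [  0.75 594.    -8.     0.62]
 [  0.75 596.    -6.     6.62]
 [  0.74 594.    -6.    12.62]]
tray px scene [[293.0, 334.0], [234.0, 372.0], [223.0, 349.0], [281.0, 311.0]]
```

View pics/pk.png

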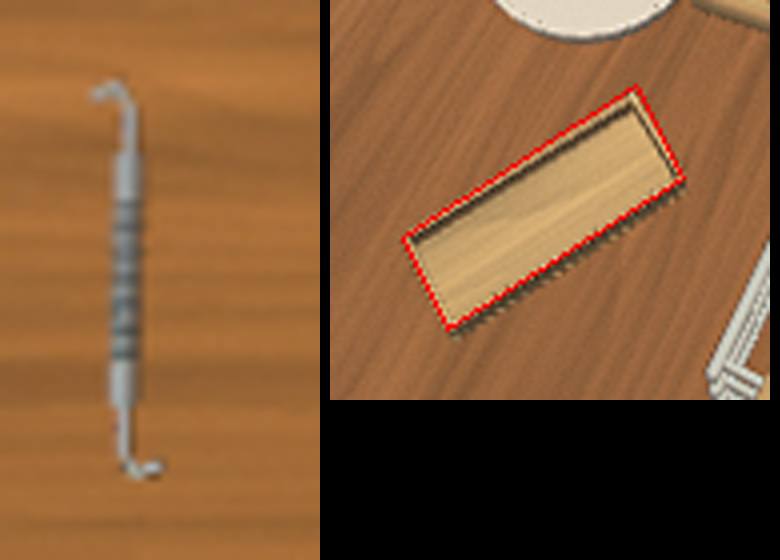

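Scene overlay: the tray rim matches exactly. The pick's knurled grip runs from (126,150) to (122,405) in the 8× crop. Next I'll check that every pose can be reached.

```bash
cat >> h.py <<'E'
from scipy.spatial.transform import Rotation
def tool(yaw,tilt,flip=1):
    "tool z tilted 'tilt' deg from down toward heading yaw (deg); fingers close across yaw"
    p,t=np.radians([yaw,tilt]); z=np.array([np.sin(t)*np.cos(p),np.sin(t)*np.sin(p),-np.cos(t)]); y=flip*np.array([-np.sin(p),np.cos(p),0])
    return Rotation.from_matrix(np.c_[np.cross(y,z),y,z]).as_rotvec(), z
AM=np.array([597,-6.5,45.]); AY=3.; TILT=32; GH=24
DISH=np.array([463.1,-220.7,6.]); DIR=np.array([470.6,-168.7])-DISH[:2]; DIR/=np.linalg.norm(DIR)
TGT=np.r_[DISH[:2]-42*DIR,6.]; TY=-8.
E
python3 - <<'E'
from h import *
f=cams.grab_frame("top")
a,b=[atz(f,[204.5+u/8,204.5+v/8],6) for u,v in [(126,150),(122,405)]]; print("pick",((a+b)/2).round(1),np.linalg.norm(a-b).round(),np.degrees(np.arctan2(*(a-b)[1::-1])).round(1))
print("target",TGT)
q=lambda n,p,r:print(n,(lambda s:None if s is None else s.round(2))(solver.inverse_kinematics(list(p),list(r))))
for fl in (1,-1):
    R,z=tool(AY,TILT,fl); G=AM+[0,0,GH]
    q("pre",G-100*z,R); q("grasp",G+19*z,R); q("exit",G+19*z+[-70,0,60],R)
    R,z=tool(TY,TILT,fl); q("dish",TGT+[0,0,GH]+19*z,R); q("dish+",TGT+[0,0,GH+120]+19*z,R)
    R,z=tool(0,0,fl); q("pick",[438,323,3],R); R,z=tool(60.5,0,fl);q("tray",[556,-451,9],R); R,z=tool(60.5-180,0,fl);q("tray'",[556,-451,9],R)
    R,z=tool(0,0,fl); q("lever",[618,195,340],R); q("lever",[610,195,213],R)
E
```

```text
pick [435.9 324.8   6. ] 102.0 -1.3
target [ 457.10434901 -262.26984687    6.        ]
pre [-0.27 -0.33  2.29  0.28  0.66 -2.07]
grasp [-0.22  0.05  2.19  0.39  0.39 -2.16]
exit [-0.27 -0.27  2.33  0.31  0.57 -2.11]
dish None
dish+ [-0.9  -0.26  2.28  0.55  0.78 -2.67]
pick [ 0.49  0.3   1.89 -0.    0.96 -1.08]
tray None
tray' [-0.79  0.64  1.4   0.    1.11 -0.28]
lever [ 0.18  0.23  1.3  -0.    1.61 -1.39]
lever [ 0.19  0.26  1.49 -0.    1.38 -1.38]
pre [-0.27 -0.33  2.29  0.28  0.66  1.08]
grasp [-0.22  0.05  2.19  0.39  0.39  0.98]
exit [-0.27 -0.27  2.33  0.31  0.57  1.03]
dish [-0.9   0.02  2.32  0.82  0.53  0.14]
dish+ [-0.9  -0.26  2.28  0.55  0.78  0.48]
pick [ 0.49  0.3   1.89 -0.    0.96  2.06]
tray [-0.79  0.64  1.4  -0.    1.11 -0.28]
tray' None
lever [ 0.18  0.23  1.3  -0.    1.61  1.75]
lever [ 0.19  0.26  1.49 -0.    1.38  1.76]
```

```bash
cat > s1.py <<'E'
from h import *
st=lambda n:(lambda o:print(n,round(o["t"],1),o["eef_pos"].round(1),"open",round(o["opening"],3),"ff",round(o["finger_force"],1),"wf",o["wrist_force"].round(1)))(robot.observe())
if __name__=="__main__":
    R,z=tool(AY,TILT,-1); T=AM+[0,0,GH]+19*z
    robot.gripper_to(1.0)
    robot.move_to(list(T-120*z),list(R)); st("pre")
    robot.line_to(list(T-25*z),v=120); print(robot.line_to(list(T),v=40,until_force=5)); st("at")
    robot.gripper_to(0.0,20); st("gripped")
    f=cams.grab_frame("scene"); cv2.imwrite("pics/g1.png",cv2.resize(f["color"][160:290,240:400],None,fx=4.5,fy=4.5,interpolation=2))
E
python3 s1.py
```

```text
pre 4.4 [543.9 -10.  155. ] open 1.001 ff 0.0 wf [0.  0.1 0.3]
False
at 6.1 [607.   -5.9  52.7] open 1.001 ff 0.0 wf [-0.   0.1  0.4]
gripped 6.9 [607.   -5.9  52.9] open 0.482 ff 19.9 wf [-0.7 -0.3  0.6]
```

View pics/g1.png

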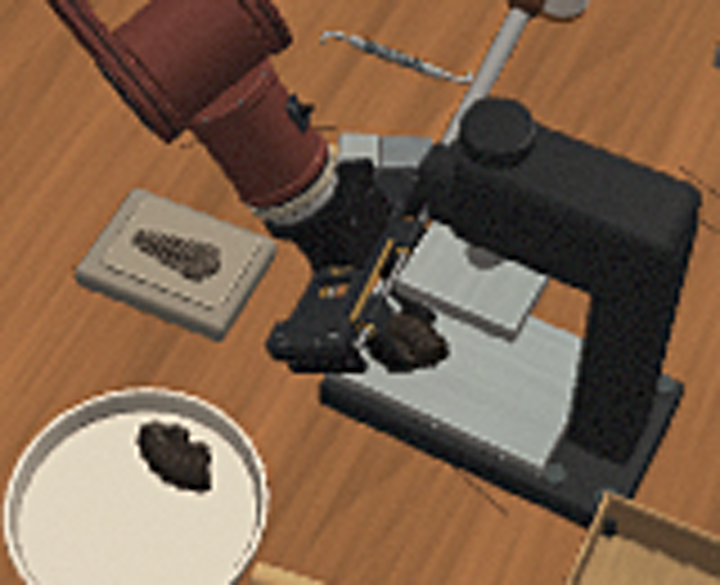

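Gripped at 42 mm width, as expected. Next I'll draw it out and set it in the dish.

```bash
cat > s2.py <<'E'
from s1 import *
R,z=tool(AY,TILT,-1); T=AM+[0,0,GH]+19*z
robot.line_to(list(T+[-6,0,6]),v=40); robot.line_to(list(T+[-90,0,60]),v=120); st("out")
R2,z2=tool(TY,TILT,-1); D=TGT+[0,0,GH]+19*z2
robot.line_to(list(D+[0,0,100]),list(R2),v=150); st("over")
robot.line_to(list(D+[0,0,12]),v=100); robot.hold(.2); st("low")
print(robot.line_to(list(D+[0,0,-1.5]),v=15,until_force=4)); st("down")
robot.gripper_to(0.68); robot.hold(.2); st("released")
robot.line_to(list(D-90*z2),v=120); st("clear")
E
python3 s2.py
python3 - <<'E'
from h import *
robot.line_to([300,-100,250],v=200)
f=cams.grab_frame("top"); cv2.imwrite("pics/d1.png",cv2.resize(f["color"][140:290,300:440],None,fx=4,fy=4,interpolation=2))
print([(np.round(q["centre"]).tolist(),round(q["p"],2),atz(f,q["centre"],20).round()) for q in cams.recognise("top","ammonite_a")])
E
```

```text
out 8.3 [517.2  -6.1 112.8] open 0.483 ff 19.9 wf [-0.6  0.5 -0.8]
over 10.2 [ 467.2 -263.   113.7] open 0.481 ff 19.9 wf [-0.3  0.6 -1.3]
low 11.4 [ 467.4 -264.1   26.6] open 0.483 ff 19.9 wf [-0.4  0.5 -1.8]
True
down 12.2 [ 467.  -263.6   13.9] open 0.484 ff 19.9 wf [-0.7  0.6  4. ]
released 13.0 [ 466.4 -262.8   13.1] open 0.681 ff 0.0 wf [-0.7 -0.2  0.4]
clear 13.9 [ 419.8 -256.9   89.8] open 0.679 ff 0.0 wf [ 0.3  0.5 -0.5]Traceback (most recent call last):
  File "<stdin>", line 2, in <module>
rig.MotionError: the arm cannot follow that straight line within its joint ranges
```

```bash
cat > s3.py <<'E'
from s1 import *
R,z=tool(-1.3,0,-1); P=np.array([435.9,324.8])
robot.move_to([400,-200,260],list(R))
robot.line_to([390,150,230],v=250); st("mid")
f=cams.grab_frame("top"); cv2.imwrite("pics/d1.png",cv2.resize(f["color"][140:290,300:440],None,fx=4,fy=4,interpolation=2))
print([(np.round(q["centre"]).tolist(),round(q["p"],2),atz(f,q["centre"],20).round()) for q in cams.recognise("top","ammonite_a")])
robot.gripper_to(0.5)
robot.line_to([*P,120],v=200); robot.line_to([*P,20],v=120)
print(robot.line_to([*P,1.5],v=25,until_force=5)); st("down")
robot.gripper_to(0.0,25); st("grip")
robot.line_to([*P,80],v=100); st("lift")
E
python3 s3.py
```

```text
mid 16.3 [390.  149.3 229.9] open 0.679 ff 0.0 wf [ 0.3 -0.1  0.4]
[([404.0, 229.0], 0.58, array([ 455., -264.,   20.])), ([378.0, 226.0], 0.52, array([ 468., -181.,   20.])), ([458.0, 197.0], 0.31, array([ 552., -444.,   20.]))]
False
down 20.1 [436.  324.9   1.6] open 0.502 ff 0.0 wf [-1.4  0.8  0.3]
grip 20.7 [435.9 324.7   1.5] open 0.123 ff 25.0 wf [ 0.2 -0.4  0.6]
lift 21.7 [435.4 324.5  79.3] open 0.126 ff 25.0 wf [-0.3 -0.5 -0.1]
```

View pics/d1.png

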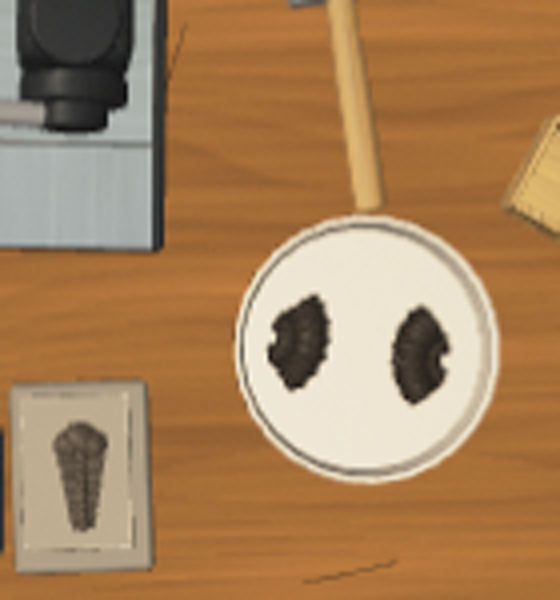

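Both fragments lie flat and apart in the dish, at crop (298,343) and (420,355), and the pick is gripped at 11 mm. Next is the tray.

```bash
cat > s4.py <<'E'
from s1 import *
robot.line_to([390,150,220],v=200); robot.line_to([380,-200,220],v=250)
R,z=tool(60.5,0,-1); T=[556.5,-451.1]
robot.move_to([*T,150],list(R)); st("over")
robot.line_to([*T,30],v=120); robot.hold(.2); print(robot.line_to([*T,5.5],v=20,until_force=3)); st("down")
robot.gripper_to(0.35); robot.hold(.2); st("rel")
robot.line_to([*T,150],v=150); robot.gripper_to(0.0)
robot.move_to([380,-200,260],list(tool(0,0,-1)[0])); st("away")
f=cams.grab_frame("top"); cv2.imwrite("pics/t1.png",cv2.resize(f["color"][150:240,410:520],None,fx=6,fy=6,interpolation=2))
print([(np.round(q["centre"]).tolist(),round(q["p"],2),atz(f,q["centre"],10).round()) for q in cams.recognise("top","pick")])
g=cams.grab_frame("scene")
for n,F in (("top",f),("scene",g)): print(n,[(atz(F,q["centre"],329).round(),round(q["p"],2)) for q in cams.recognise(n,"lever_grip")])
E
python3 s4.py
```

```text
over 25.7 [ 556.8 -450.2  150.5] open 0.123 ff 25.0 wf [-0.1  0.5 -0.2]
True
down 28.1 [ 556.4 -451.     6.6] open 0.121 ff 25.0 wf [0.  1.  6.2]
rel 29.0 [ 554.2 -449.4    5.5] open 0.346 ff 4.6 wf [-5.9  4.   9.4]
away 32.2 [ 380.4 -200.5  260.3] open 0.005 ff 0.0 wf [0.8 0.6 0.7]
[]
top [(array([610., 147., 329.]), 0.75)]
scene [(array([622., 149., 329.]), 0.65)]
```

View pics/t1.png

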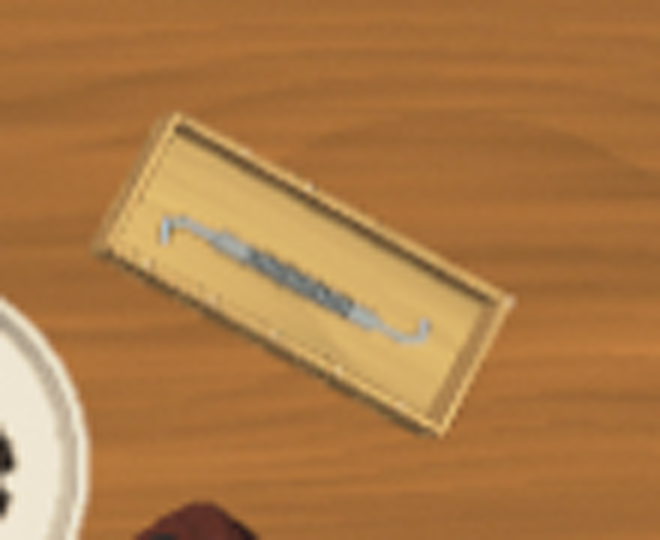

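The pick lies flat and centred in the tray, at (295,280) in the crop. Next is the lever.

```bash
cat > s5.py <<'E'
from s1 import *
R,z=tool(0,0,-1); L=[619.5,197]
robot.line_to([400,100,420],list(R),v=250); robot.line_to([*L,400],v=200); robot.line_to([*L,352],v=100); st("above")
print(robot.line_to([L[0],L[1]-1,240],v=80,until_force=30)); st("mid")
print(robot.line_to([L[0],L[1]-3,203],v=25,until_force=12)); st("stop")
robot.hold(.5); st("held")
g=cams.grab_frame("scene"); cv2.imwrite("pics/l1.png",cv2.resize(g["color"][120:260,250:430],None,fx=4,fy=4,interpolation=2))
E
python3 s5.py
```

```text
above 35.9 [619.5 197.  352.5] open 0.003 ff 0.0 wf [0.1 0.4 0.3]
False
mid 37.5 [620.8 197.5 242.7] open 0.006 ff 5.1 wf [-0.6  3.8 10.1]
True
stop 38.4 [621.1 193.7 220.1] open 0.002 ff 5.5 wf [-4.1 -0.2 11.1]
held 38.9 [621.1 193.9 220.9] open 0.006 ff 5.5 wf [-2.8 -0.1 11.6]
```

View pics/l1.png

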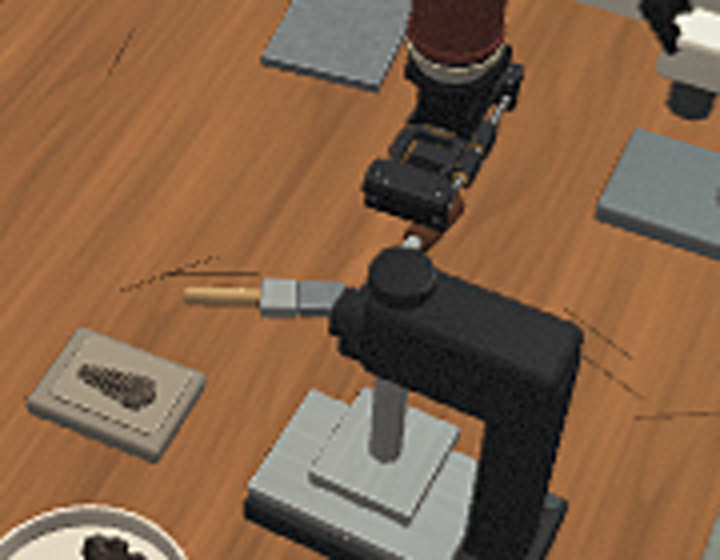

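The platen is low and the lever is down in the picture, but 11 N is only the spring force. I'll press on to be sure of the stop, then let it up.

```bash
cat > s6.py <<'E'
from s1 import *
x,y,zz=robot.observe()["eef_pos"]
print(robot.line_to([x,y,200],v=15,until_force=14)); st("stop")
robot.hold(.5); st("held")
robot.line_to([x,y+3,345],v=90); st("up"); robot.line_to([x,y,420],v=150)
robot.line_to([420,100,420],v=200); robot.hold(.5); st("away")
g=cams.grab_frame("scene"); cv2.imwrite("pics/end.png",cv2.resize(g["color"][130:390,220:410],None,fx=2.3,fy=2.3,interpolation=2))
E
python3 s6.py
```

```text
True
stop 39.5 [621.2 193.7 220. ] open 0.003 ff 5.5 wf [-5.3 -0.1 11.8]
held 40.0 [621.2 193.9 220.7] open 0.003 ff 5.5 wf [-5.5  0.  11.7]
up 41.5 [621.2 197.  344.4] open 0.004 ff 2.1 wf [ 0.8 -3.3  3.2]
away 44.0 [420.1 100.1 419.9] open 0.002 ff 0.0 wf [ 0.1  0.2 -0.1]
```

View pics/end.png

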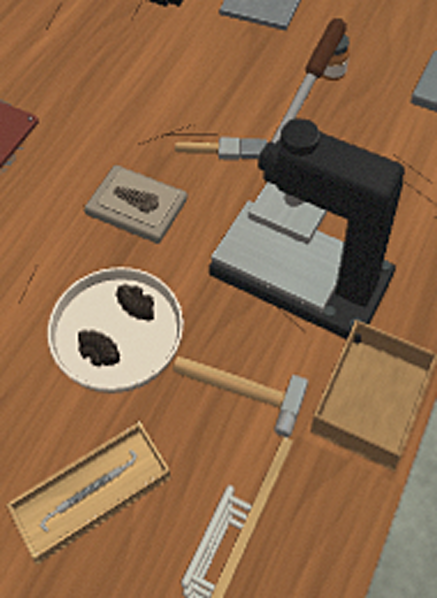

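Run:
```python
from h import *
g=cams.grab_frame("scene"); c,s=np.cos(-.042),np.sin(-.042)
for z in (90,98,106,114): print(z,((proj(g,[[655.2+c*x-s*y,5.8+s*x+c*y,z] for x,y in [(-50,-55),(50,-55),(50,55)]])-[250,120])*4).round().tolist())
```

```text
90 [[306.0, 476.0], [406.0, 521.0], [457.0, 431.0]]
98 [[306.0, 471.0], [407.0, 517.0], [458.0, 426.0]]
106 [[306.0, 466.0], [407.0, 512.0], [459.0, 421.0]]
114 [[306.0, 461.0], [408.0, 507.0], [460.0, 416.0]]
```

The platen's top corners in the held picture match 98 mm, the full 100 mm stroke, and the hard stop showed in the force. The lever is up again and everything is in place.

```bash
python3 -c "
from h import *
print(robot.hand_in())"
```

```text
the job is handed in; nothing more can be done
None
```

The job is handed in (no verdict came back): the pictures show both ammonites lying flat and apart in the dish, the pick flat in the tray, and the lever back up after being pushed to its stop.

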